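# Ready the bakery counter scale

## Task

Get the counter scale ready to weigh into the bowl standing on it: with your fingertips, push the raised far end of the wide rocker fully down (power on), then the raised far end of the narrow rocker fully down (tare), and only then press the round key fully down for a moment (zero) and let it spring back. Press nothing else: leave the square key alone, and neither pick up nor push about the brass check weight on the deck, the bowl, or the other things on the counter.

Things in the scene. Friction and masses are not known exactly. Their poses are not given: they have to be found in the camera images.
- scale: White shop scale fixed on the counter. Origin on the counter; x points from its key deck (front, near the robot) to the rear display, y to its left. Covers x -190 to +210, y -180 to +180 mm. Level key deck 70 mm high, x -190 to -75; steel weighing plate 88 mm high, x -75 to +165; rear display bar 130 mm high. Controls centred at x -128, y -120, -40, +40, +120 mm. Yaw up to 0.3 rad either way.
- wide_rocker (a joint): Hinge of the wide rocker: white paddle 66 mm long, 36 mm wide, in a black frame 6 mm high, pivot 14 mm above the deck. Long side along the scale's x. 0 = off, far end (scale's +x) raised; 0.24 rad = on, far end fully down. Takes about 1.5 N at the far end; stays where left. The four controls stand in a row in any order.
- wide_rocker_press (a point): Point on the top face of the wide rocker's raised far half, on its centre line, 24 mm from its pivot towards the scale's +x; 90 mm above the counter when off; moves 5.7 mm down to on. x, y, z axes as the scale's, tilting with the paddle (by its joint value).
- narrow_rocker (a joint): Hinge of the narrow rocker: white paddle 66 mm long, 16 mm wide, in a black frame 6 mm high, pivot 14 mm above the deck. Long side along the scale's x. 0 = off, far end (scale's +x) raised; 0.24 rad = on, far end fully down. Takes about 1.5 N at the far end; stays where left. The four controls stand in a row in any order.
- narrow_rocker_press (a point): Point on the top face of the narrow rocker's raised far half, on its centre line, 24 mm from its pivot towards the scale's +x; 90 mm above the counter when off; moves 5.7 mm down to on. Axes as the scale's, tilting with the paddle.
- round_key (a joint): Round white spring key, 30 mm diameter, in a black round bezel. 0 = up, 6 mm = fully down; starts to move at 1.5 N, fully down takes 5 N; springs back. The four controls stand in a row in any order.
- round_key_top (a point): Centre of the round key's flat top, 88 mm above the counter when up; z up, x as the scale's.
- square_key (a joint): Square white spring key, 28 x 28 mm, in a black square bezel; not to be pressed. 0 = up, 6 mm = fully down; starts to move at 1.5 N. The four controls stand in a row in any order.
- square_key_top (a point): Centre of the square key's flat top, 88 mm above the counter.
- weight: Small loose brass check weight, 22 mm diameter, 32 mm high, standing on the key deck about midway between the second and third controls. Origin: centre of its underside.
- bowl: Loose steel bowl, 140 mm rim diameter, 55 mm high, on the weighing plate. Origin: centre of its underside.
- jam_jar: Loose glass jar, 68 mm diameter, 95 mm high, on the counter left of the scale. Origin: centre of its underside.
- mug: Loose white mug, 76 mm diameter, 85 mm high, on the counter right of the scale. Origin: centre of its underside.
- pastry_box: Loose cardboard box 130 x 110 x 60 mm high, on the counter left of the scale. Origin: centre of its underside.
- card_terminal: Loose black card terminal 150 x 75 x 30 mm high, on the counter right of the scale. Origin: centre of its underside.

How it is judged:
By the outcome, as a careful person would: the job done as asked, in the order asked, and still so for the second after the job is handed in, with the robot touching nothing.
It also fails if it takes over 42 s, if anything falls off the work surface, if the arm or the gripper's body presses on something with over 40 N, if the wrist force passes 120 N, or if a joint passes its speed limit or range.

## Robot

A 6-joint arm with a two-finger parallel gripper is mounted at the origin on the work surface. World frame = base frame: x ahead of the robot, y to its left, z up, the work surface at z = 0. Lengths are in mm, angles in rad, forces in N, time in s.
With the tool pointing down it reaches from about 400 to 925 mm from the base axis. Payload 12.5 kg.
Tool frame: the origin (TCP) lies midway between the tips of the shut fingers; the grasp point (between the pads) lies 19 mm behind it; z points along the fingers, y is the line along which they close (so a half turn about z gives the same grasp; the last joint's range is limited). The gripper opens to 95 mm and grips with 3 to 60 N. Pads are 20 mm wide; open, the fingers measure 119 mm over their backs; the gripper's body (75 mm by 180 mm) begins 59 mm behind the grasp point.
Start: joints at [1.236, 0.491, 1.559, -0, 1.092, -0.106], TCP at [141.737, 608.734, 214.661] pointing down, gripper open.
Joint ranges: [-3.1, 3.1], [-0.84, 2.19], [0.05, 2.79], [-1.13, 4.28], [0.06, 2.93], [-2.69, 2.69]. Speed limits (rad/s): [2.22, 2.22, 2.79, 3.14, 3.14, 3.14].

## Interface

Orientations are given as [roll, pitch, yaw] about the fixed x, y, z axes, in that order (R = Rz(yaw) Ry(pitch) Rx(roll)).
In Python, from cell import readout, eyes, env gives the robot as it stands.
- The arm moves only by the tool move_arm, never from a script. Its argument "plan" is a list of rows, each a list of 3 entries, a list of its own where there are three numbers: the turn, a rotation vector about the tool's x, y, z in degrees, then the shift along the tool's x, y, z in m, then the gripper command: -1 is shut, 1 is fully open, values between are in proportion. In form: [[[ax, ay, az], [x, y, z], jaw], ...]. A call has 1 to 5 rows; each row is the pose to reach, as a shift and turn from the pose commanded when the call began, along the tool's axes at that moment; what a row does not reach only later rows make up. A row lasts 1/8 s, in which the tool goes at most 62.5 mm and 10.7 degrees, less where a joint would pass 70% of its speed; a pose out of reach is approached as far as the arm can. A call with a gripper value outside its range is refused whole. The fingers move at their own pace and stop on an object; the grip force is fixed at half the most. Time passes only in rows, so rows that repeat a pose let the fingers close. It gives the time, the measured TCP pose, the force, the opening and the grip force at its end, in the units of the state.
- readout.state(): the state, without advancing time (a new reading comes with each control period).
- eyes.read_camera(name): name is "scene" or "top"; returns a dict with "img" (480x640x3 uint8, red, green, blue), "K" (3x3 intrinsics, pixels), "extrinsics" (4x4, takes a point from camera to world coordinates). Camera axes: x right, y up, looking along -z (the intrinsics and any distortion apply to the point x, -y, -z); pixel columns grow to the right and rows downward; lengths in mm; the calibration is good to about 2 mm. A picture is of the moment at which its call begins. There is no depth.
- env.job_done(): hands the job in; it is judged then, once.
Trained networks look in a picture, given as the dict that the camera call returned (one of the last four; its "shot" number tells which), for a name from the list of things; names that differ only in an ending like _2 or _b are one class to them, and where a whole thing is asked for, a point or a joint stands for the part that bears it (a point fixed in the world has none). Each returns a list of dicts, best first, with "score" (0 to 1); they miss things now and then, are a little off and sometimes report something else, mostly with a low value. They report only what shows in the picture. A call takes as long as a camera call.
- eyes.cut_out(picture, name): "mask" (480x640 bool, what is visible of it) and "uv" ([column, row] in pixels, amid what is visible of it).
The state is a dict: "t": time; "joints": joint angles; "qvel": joint speeds; "tau": joint torques, N m; "eef_pos": TCP position; "tcp_rot": TCP orientation; "ft_force": force on the tool from outside, world axes, zero at the start; "moment": the same for the moment, N m; "opening": opening from 0.0 (shut) to 1.0 (fully open); "grip_force": force on a finger pad.
Only numpy, scipy, OpenCV 4.12 (cv2) and the standard library are available. Lean on these libraries where they do the work, as an engineer would, in place of code of your own. Each camera call takes 0.05 s, during which the arm holds its last target. There are 200 camera calls.

## Working session

There is one attempt and no reset: what is moved stays moved. The work goes in short steps, Python scripts to look and compute and a tool call to move; the robot and the scene stay as the last step left them, time stands still between calls to the robot, and variables do not carry over. Pictures are saved under pics/ and viewed, at most 10 in all, crops included, and the job is handed in when it is done.

Besides the shell and the picture viewer there is one more tool, called after "Call:" as a command line: name --argument value ..., lists and objects as JSON in quotes. move_arm: Moves the arm, as the interface text tells. Its arguments: {"type":"object","properties":{"plan":{"type":"array","items":{"type":"array"}}},"required":["plan"]}

```bash
mkdir -p pics; cat > h.py <<'E'
import numpy as np, cv2
from cell import readout, eyes, env
def ray(p,uv):
    K=np.array(p["K"]);E=np.array(p["extrinsics"])
    d=np.linalg.inv(K)@np.array([uv[0],uv[1],1.]); d=np.array([d[0],-d[1],-d[2]])
    return E[:3,3],E[:3,:3]@d
def atz(p,uv,z):
    o,d=ray(p,uv); return o+d*(z-o[2])/d[2]
def proj(p,X):
    K=np.array(p["K"]);E=np.array(p["extrinsics"])
    c=E[:3,:3].T@(np.array(X,float)-E[:3,3]); q=K@np.array([c[0],-c[1],-c[2]]); return q[:2]/q[2]
E
python3 - <<'E'
from h import *
s=readout.state();print(s["t"],s["eef_pos"],s["tcp_rot"],s["ft_force"])
Z=dict(wide_rocker_press=86,narrow_rocker_press=86,round_key_top=88,square_key_top=88,weight=86,bowl=130)
for c in("top","scene"):
    p=eyes.read_camera(c);print(c,p.keys(),np.array(p["extrinsics"])[:3,3])
    cv2.imwrite(f"pics/{c}.png",p["img"][:,:,::-1])
    for n,z in Z.items():
        for d in eyes.cut_out(p,n)[:2]:print(n,round(d["score"],2),np.round(d["uv"]),d["mask"].sum(),np.round(atz(p,d["uv"],z),1))
E
```

```text
0.0 [141.62176434 608.47829672 214.02969385] [-3.14041670e+00 -1.14892192e-04  2.91284452e+00] [ 0.36372309 -0.04069532  0.27851088]
top dict_keys(['img', 'K', 'extrinsics', 'shot']) [ 421.57914347   45.30631496 1085.55988578]
wide_rocker_press 0.91 [392. 252.] 565 [ 544.1 -144.    86. ]
narrow_rocker_press 0.52 [314. 263.] 295 [519.8  14.9  86. ]
round_key_top 0.75 [191. 202.] 3592 [642.4 268.5  88. ]
round_key_top 0.52 [273. 268.] 165 [508.2  98.8  88. ]
square_key_top 0.55 [314. 262.] 267 [521.4  14.3  88. ]
square_key_top 0.53 [351. 256.] 191 [533.9 -59.6  88. ]
weight 0.63 [445. 182.] 1491 [ 691.2 -259.4   86. ]
weight 0.53 [331. 255.] 97 [536.3 -19.3  86. ]
bowl 0.64 [302. 179.] 3819 [683.   40.7 130. ]
bowl 0.21 [389. 249.] 560 [ 542.8 -129.9  130. ]
scene dict_keys(['img', 'K', 'extrinsics', 'shot']) [1329.52998288 -595.43534569  871.69525985]
wide_rocker_press 0.68 [240. 267.] 436 [ 547.9 -142.6   86. ]
wide_rocker_press 0.58 [296. 228.] 159 [520.7  18.2  86. ]
round_key_top 0.48 [321. 212.] 124 [512.   91.8  88. ]
square_key_top 0.77 [267. 249.] 204 [540.5 -70.9  88. ]
weight 0.45 [286. 243.] 155 [547.1 -28.4  86. ]
weight 0.44 [238. 263.] 407 [ 536.8 -138.4   86. ]
bowl 0.59 [357. 241.] 3052 [671.7  48.7 130. ]
bowl 0.54 [271. 247.] 212 [582.9 -89.5 130. ]
```

View pics/top.png

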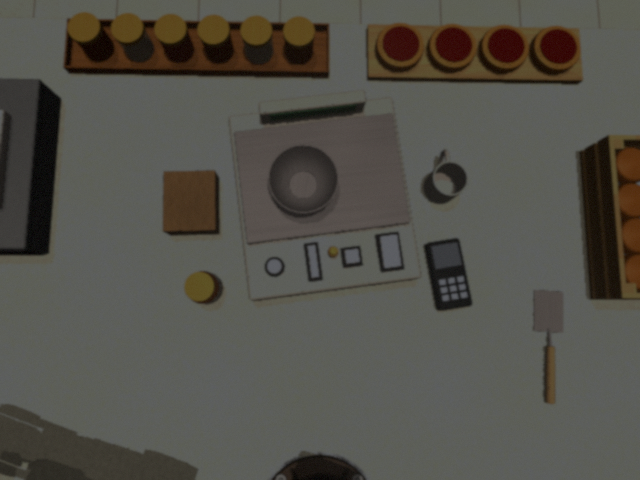

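View pics/scene.png

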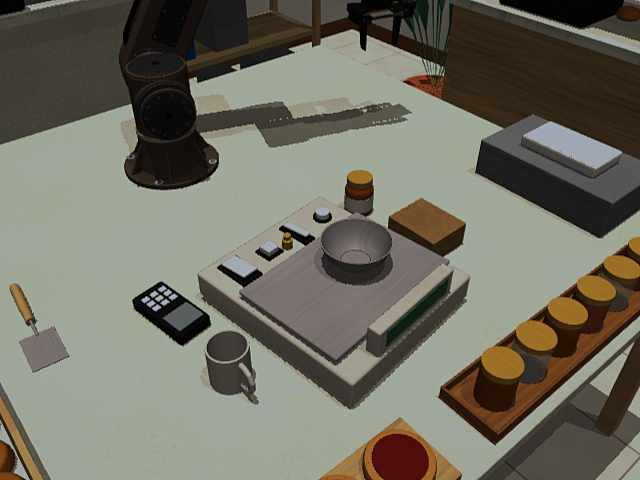

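The top view shows, left to right, the round key (274,267), narrow rocker (314,262), weight (333,252), square key (351,256) and wide rocker (391,252). The scene view agrees: round (321,213), narrow (297,233), square (268,249), wide (240,267). Next I fit the scale pose to both views.

```bash
cat >> h.py <<'E'
from scipy.spatial.transform import Rotation as Ro
def S(q,x,y,z):
    c,s=np.cos(q[2]),np.sin(q[2]); return np.array([q[0]+c*x-s*y,q[1]+s*x+c*y,z])
def shift(target,yaw=None):
    s=readout.state();R=Ro.from_euler("xyz",s["tcp_rot"])
    out=R.inv().apply(np.array(target)-s["eef_pos"])/1000
    t=None
    if yaw is not None:
        t=np.degrees((R.inv()*Ro.from_euler("xyz",[np.pi,0,yaw])).as_rotvec())
    return np.round(out,4),t
E
python3 - <<'E'
from h import *
from scipy.optimize import least_squares
obs=[];pics={}
P={"round_key_top":(120,88),"narrow_rocker_press":(40,86),"square_key_top":(-40,88),"wide_rocker_press":(-120,86)}
g=np.array([660,-44,.15])
for c in("top","scene"):
    p=pics[c]=eyes.read_camera(c)
    for n,(y,z) in P.items():
        e=proj(p,S(g,-128,y,z))
        for nn in P:
            ds=[d for d in eyes.cut_out(p,nn) if np.linalg.norm(np.array(d["uv"])-e)<18]
            if ds and (nn==n or not any(o[4]==(c,n) for o in obs)): obs=[o for o in obs if o[4]!=(c,n)]+[(p,ds[0]["uv"],y,z,(c,n))]
f=lambda q:np.concatenate([proj(o[0],S(q,-128,o[2],o[3]))-o[1] for o in obs])
r=least_squares(f,g,x_scale=[1,1,.01],loss="soft_l1");q=r.x;print(q)
for o,e in zip(obs,f(q).reshape(-1,2)):print(o[4],np.round(e,1))
np.save("q.npy",q)
ims=[]
for c in pics:
    p=pics[c];k=4;im=cv2.resize(p["img"],None,fx=k,fy=k,interpolation=cv2.INTER_CUBIC)[:,:,::-1].copy()
    def dot(X,col):
        u=proj(p,X);cv2.circle(im,tuple(int(v) for v in (u+.5)*k),3,col,-1)
    for y,h,a in((40,8,.12),(-120,18,.12)):
        dot(S(q,-104,y,90),(0,0,255))
        for sx in(-33,33):
            for sy in(-h,h):dot(S(q,-128+sx,y+sy,87+sx*a),(0,255,0))
    for y in(120,-40):dot(S(q,-128,y,88),(0,0,255))
    for y in(-180,180):dot(S(q,-190,y,70),(255,0,255))
    u=proj(p,S(q,-128,0,86))*k;x,y=int(u[0])-380,int(u[1])-(145 if c=="top" else 250)
    ims.append(im[y:y+(290 if c=="top" else 310)*1,x:x+760] if c=="top" else im[y+95:y+405,x:x+760])
cv2.imwrite("pics/fit.png",np.vstack(ims)*1)
E
```

```text
[ 6.61158630e+02 -6.17144634e+00  1.76315911e-01]
('top', 'round_key_top') [ 0.9 -1. ]
('top', 'narrow_rocker_press') [-33.9   3. ]
('scene', 'round_key_top') [-1.8  1.6]
('scene', 'narrow_rocker_press') [-0.1  0.2]
('scene', 'square_key_top') [2.7 0.2]
('scene', 'wide_rocker_press') [-0.1 -0.5]
```

View pics/fit.png

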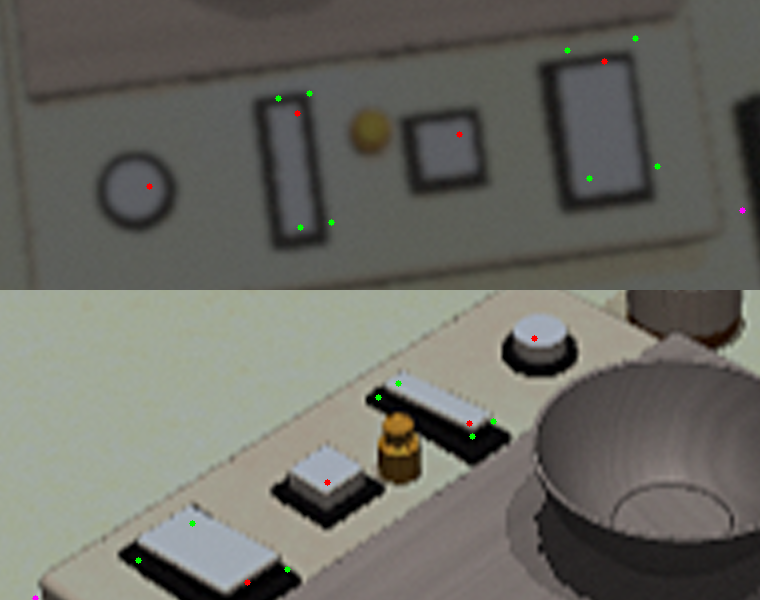

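The overlay misfits because a bad starting guess mismatched some points. The controls themselves are clear, so I refit from a better guess.

```bash
cat > fit.py <<'E'
from h import *
from scipy.optimize import least_squares
obs=[];pics={}
P={"round_key_top":(120,88),"narrow_rocker_press":(40,86.5),"square_key_top":(-40,88),"wide_rocker_press":(-120,86.5)}
g=np.array([655,-5,.15])
for c in("top","scene"):
    p=pics[c]=eyes.read_camera(c)
    D=[d for nn in P for d in eyes.cut_out(p,nn)]
    for n,(y,z) in P.items():
        e=proj(p,S(g,-128,y,z))
        m=[d["uv"] for d in D if np.linalg.norm(np.array(d["uv"])-e)<12]
        if m: obs.append((p,np.median(m,axis=0),y,z,(c,n)))
f=lambda q:np.concatenate([proj(o[0],S(q,-128,o[2],o[3]))-o[1] for o in obs])
r=least_squares(f,g,x_scale=[1,1,.01],loss="soft_l1");q=r.x;print(q)
for o,e in zip(obs,f(q).reshape(-1,2)):print(o[4],np.round(e,1))
np.save("q.npy",q)
ims=[]
for c in pics:
    p=pics[c];k=4;im=cv2.resize(p["img"],None,fx=k,fy=k,interpolation=cv2.INTER_CUBIC)[:,:,::-1].copy()
    def dot(X,col):
        u=proj(p,X);cv2.circle(im,tuple(int(v) for v in (u+.5)*k),3,col,-1)
    for y,h in((40,8),(-120,18)):
        dot(S(q,-104,y,90),(0,0,255))
        for sx in(-33,33):
            for sy in(-h,h):dot(S(q,-128+sx,y+sy,87+sx*.12),(0,255,0))
    for y in(120,-40):dot(S(q,-128,y,88),(0,0,255))
    u=proj(p,S(q,-128,0,86))*k;x,y=int(u[0])-380,int(u[1])
    ims.append(im[y-145:y+145,x:x+760] if c=="top" else im[y-155:y+155,x:x+760])
cv2.imwrite("pics/fit2.png",np.vstack(ims))
yaw=q[2]+np.pi
for n,X in(("wide",S(q,-102,-120,110)),("narrow",S(q,-102,40,110)),("round",S(q,-128,120,110))):print(n,X,*shift(X,yaw))
E
python3 fit.py
```

```text
[ 6.53879249e+02 -3.58418332e+00  1.57428262e-01]
('top', 'round_key_top') [1.9 0.5]
('top', 'narrow_rocker_press') [-1.  -0.6]
('top', 'square_key_top') [2.6 0.2]
('top', 'wide_rocker_press') [ 1.2 -0.5]
('scene', 'round_key_top') [ 1.7 -1.5]
('scene', 'narrow_rocker_press') [ 0.6 -1.1]
('scene', 'square_key_top') [ 0.3 -2.7]
('scene', 'wide_rocker_press') [-0.3  0.1]
wide [ 571.95406193 -138.09166931  110.        ] [-0.5884 -0.6298  0.1046] [ 4.88762633e-03  5.84819932e-04 -2.21286497e+01]
narrow [546.86945514  19.92972957 110.        ] [-0.5281 -0.4816  0.1046] [ 4.88762633e-03  5.84819932e-04 -2.21286497e+01]
round [508.64867442  94.8641804  110.        ] [-0.4739 -0.4173  0.1046] [ 4.88762633e-03  5.84819932e-04 -2.21286497e+01]
```

View pics/fit2.png

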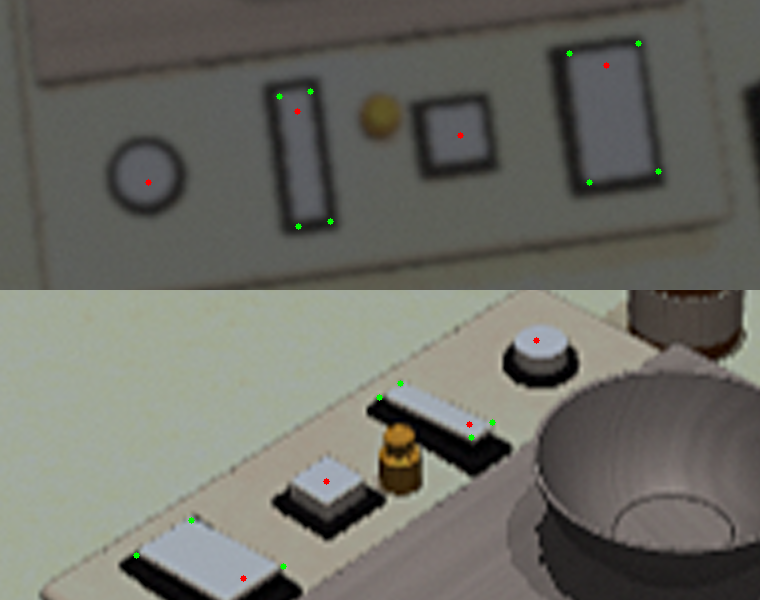

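The fit is good to about 3 mm, leaning slightly left in the top view. I'll shut the fingers and travel high.

Call:
move_arm --plan '[[[0,0,-22],[-0.588,-0.63,0],-1],[[0,0,-22],[-0.588,-0.63,0],-1],[[0,0,-22],[-0.588,-0.63,0],-1],[[0,0,-22],[-0.588,-0.63,0],-1],[[0,0,-22],[-0.588,-0.63,0],-1]]'

```text
t: 3.52
eef_pos: [297.7, 337.4, 214.9]
tcp_rot: [3.141, 0.001, -2.986]
ft_force: [1.3, 1.3, 0.1]
opening: 0.53
grip_force: 0.0
```

```bash
cat > go.py <<'E'
import sys
from h import *
q=np.load("q.npy");X=[float(v) for v in sys.argv[1:4]]
s=readout.state();R=np.round
print(s["t"],R(s["eef_pos"],1),R(s["tcp_rot"],3),R(s["ft_force"],1),s["opening"],*shift(S(q,*X),q[2]+np.pi))
E
python3 go.py -102 -119 120
```

```text
3.525 [297.7 337.4 214.9] [ 3.141e+00  1.000e-03 -2.986e+00] [1.3 1.3 0.1] 0.5302015793038186 [-0.1972 -0.5113  0.0948] [ 0.02365396  0.04379448 -0.10050988]
```

Call:
move_arm --plan '[[[0,0,0],[-0.197,-0.511,0.01],-1],[[0,0,0],[-0.197,-0.511,0.01],-1],[[0,0,0],[-0.197,-0.511,0.01],-1],[[0,0,0],[-0.197,-0.511,0.01],-1],[[0,0,0],[-0.197,-0.511,0.01],-1]]'

```text
t: 4.15
eef_pos: [453.9, 66.4, 209.2]
tcp_rot: [3.142, 0.001, -2.987]
ft_force: [0.3, 0.7, -1.2]
opening: 0.022
grip_force: 0.0
```

```bash
python3 go.py -102 -119 120
```

```text
4.15 [453.9  66.4 209.2] [ 3.142e+00  1.000e-03 -2.987e+00] [ 0.3  0.7 -1.2] 0.022226398874818705 [-0.085  -0.2192  0.0893] [ 0.00196591  0.05212959 -0.1445528 ]
```

Call:
move_arm --plan '[[[0,0,0],[-0.085,-0.219,0.03],-1],[[0,0,0],[-0.085,-0.219,0.05],-1],[[0,0,0],[-0.085,-0.219,0.07],-1],[[0,0,0],[-0.085,-0.219,0.089],-1],[[0,0,0],[-0.085,-0.219,0.089],-1]]'

```text
t: 4.78
eef_pos: [570.9, -137.1, 117.0]
tcp_rot: [3.14, -0.003, -2.989]
ft_force: [0.0, 0.7, 1.6]
opening: 0.001
grip_force: 0.0
```

```bash
python3 go.py -102 -119 100; python3 - <<'E'
from h import *
ims=[]
q=np.load("q.npy")
for c in("top","scene"):
    p=eyes.read_camera(c);u=proj(p,S(q,-128,-80,88));x,y=[int(v) for v in u];im=p["img"][max(y-60,0):y+40,x-90:x+90]
    ims.append(cv2.resize(im,None,fx=3,fy=3,interpolation=cv2.INTER_CUBIC)[:,:,::-1])
cv2.imwrite("pics/w0.png",np.vstack(ims))
E
```

```text
4.775 [ 570.9 -137.1  117. ] [ 3.140e+00 -3.000e-03 -2.989e+00] [0.  0.7 1.6] 0.0011513197789234152 [-0.001  -0.0001  0.017 ] [ 0.09403993 -0.17630008 -0.29188631]
```

View pics/w0.png

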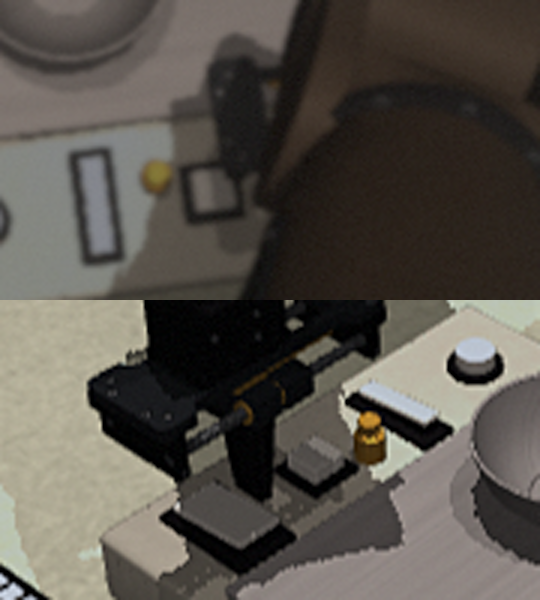

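The scene crop shows the fingertips at (262,500), above the wide rocker's far half, with the weight clear. I'll go down in steps and watch the force.

Call:
move_arm --plan '[[[0,0,0],[-0.001,0.001,0.015],-1],[[0,0,0],[-0.001,0.001,0.025],-1],[[0,0,0],[-0.001,0.001,0.028],-1],[[0,0,0],[-0.001,0.001,0.03],-1],[[0,0,0],[-0.001,0.001,0.03],-1]]'

```text
t: 5.5
eef_pos: [571.8, -133.6, 90.1]
tcp_rot: [-3.142, 0.0, -2.986]
ft_force: [-0.9, 0.5, -0.4]
opening: 0.006
grip_force: 0.0
```

Call:
move_arm --plan '[[[0,0,0],[0,0,0.001],-1],[[0,0,0],[0,0,0.001],-1]]'

```text
t: 5.75
eef_pos: [571.9, -133.7, 89.1]
tcp_rot: [-3.141, 0.001, -2.987]
ft_force: [1.0, -0.2, 0.7]
opening: 0.007
grip_force: 0.4
```

Call:
move_arm --plan '[[[0,0,0],[0,0,0.001],-1],[[0,0,0],[0,0,0.001],-1]]'

```text
t: 6.0
eef_pos: [571.8, -133.7, 87.9]
tcp_rot: [-3.142, 0.0, -2.986]
ft_force: [-0.9, 0.9, 0.6]
opening: 0.003
grip_force: 0.4
```

Call:
move_arm --plan '[[[0,0,0],[0,-0.003,0.002],-1],[[0,0,0],[0,-0.003,0.002],-1]]'

```text
t: 6.25
eef_pos: [572.1, -136.8, 85.7]
tcp_rot: [3.141, -0.0, -2.987]
ft_force: [0.1, -0.1, 0.8]
opening: 0.002
grip_force: 0.3
```

Call:
move_arm --plan '[[[0,0,0],[0,0,0.001],-1],[[0,0,0],[0,0,0.001],-1]]'

```text
t: 6.5
eef_pos: [572.2, -136.8, 85.0]
tcp_rot: [-3.141, 0.0, -2.986]
ft_force: [-0.8, -1.1, 2.2]
opening: 0.003
grip_force: 1.2
```

Call:
move_arm --plan '[[[0,0,0],[0,0,0.001],-1],[[0,0,0],[0,0,0.001],-1]]'

```text
t: 6.75
eef_pos: [572.3, -136.8, 84.7]
tcp_rot: [-3.141, 0.001, -2.986]
ft_force: [-2.2, 0.2, 10.9]
opening: 0.004
grip_force: 5.0
```

Force is rising against the end stop. I'll nudge once more, then lift.

Call:
move_arm --plan '[[[0,0,0],[0,0,0.001],-1],[[0,0,0],[0,0,0.001],-1]]'

```text
t: 7.0
eef_pos: [572.4, -136.8, 84.5]
tcp_rot: [-3.141, 0.001, -2.986]
ft_force: [-4.7, 0.9, 19.2]
opening: 0.005
grip_force: 9.0
```

Call:
move_arm --plan '[[[0,0,0],[0,0,-0.03],-1],[[0,0,0],[0,0,-0.055],-1],[[0,0,0],[0,0,-0.055],-1]]'

```text
t: 7.38
eef_pos: [572.7, -136.8, 139.2]
tcp_rot: [-3.14, 0.002, -2.986]
ft_force: [0.2, 0.0, -0.2]
opening: 0.005
grip_force: 0.0
```

```bash
python3 go.py -102 41 120
```

```text
7.375 [ 572.7 -136.8  139.2] [-3.140e+00  2.000e-03 -2.986e+00] [ 0.2  0.  -0.2] 0.0053805169002935005 [0.0014 0.1598 0.019 ] [-0.0684569   0.13641135 -0.12428848]
```

Call:
move_arm --plan '[[[0,0,0],[0.001,0.16,0],-1],[[0,0,0],[0.001,0.16,0],-1],[[0,0,0],[0.001,0.16,0],-1],[[0,0,0],[0.001,0.16,0.02],-1],[[0,0,0],[0.001,0.16,0.02],-1]]'

```text
t: 8.0
eef_pos: [545.4, 21.8, 116.1]
tcp_rot: [3.141, -0.004, -2.986]
ft_force: [-0.7, 0.3, 0.0]
opening: 0.003
grip_force: 0.0
```

```bash
python3 go.py -102 41 90; python3 - <<'E'
from h import *
ims=[]
q=np.load("q.npy")
for c in("top","scene"):
    p=eyes.read_camera(c);u=proj(p,S(q,-128,-20,88));x,y=[int(v) for v in u];im=p["img"][max(y-60,0):y+60,x-110:x+90]
    ims.append(cv2.resize(im,None,fx=2.5,fy=2.5,interpolation=cv2.INTER_CUBIC)[:,:,::-1])
cv2.imwrite("pics/n0.png",np.vstack(ims[1:]))
E
```

```text
8.0 [545.4  21.8 116.1] [ 3.141 -0.004 -2.986] [-0.7  0.3  0. ] 0.003444047097782825 [-0.0013 -0.0011  0.0261] [ 0.0518917  -0.20347832 -0.08183875]
```

View pics/n0.png

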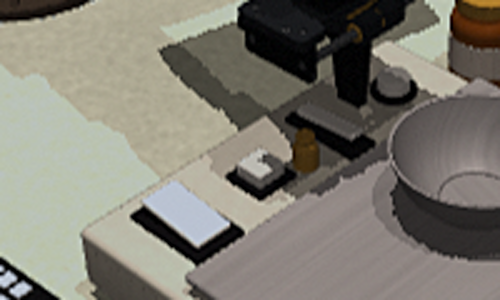

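The wide rocker's paddle now lies down at its far end. The fingertips at (350,104) are above the narrow rocker's far half, and the weight at (306,150) is clear.

Call:
move_arm --plan '[[[0,0,0],[0,0,0.015],-1],[[0,0,0],[0,0,0.025],-1],[[0,0,0],[0,0,0.028],-1],[[0,0,0],[0,0,0.03],-1],[[0,0,0],[0,0,0.03],-1]]'

```text
t: 8.72
eef_pos: [546.5, 21.3, 88.0]
tcp_rot: [3.141, 0.0, -2.987]
ft_force: [0.0, 0.3, 0.8]
opening: 0.002
grip_force: 0.0
```

Call:
move_arm --plan '[[[0,0,0],[0,0,0.001],-1],[[0,0,0],[0,0,0.001],-1]]'

```text
t: 8.98
eef_pos: [546.7, 21.3, 87.1]
tcp_rot: [-3.142, 0.001, -2.986]
ft_force: [0.2, 0.4, 1.9]
opening: 0.005
grip_force: 0.4
```

Call:
move_arm --plan '[[[0,0,0],[0,0,0.002],-1],[[0,0,0],[0,0,0.002],-1]]'

```text
t: 9.22
eef_pos: [546.9, 21.3, 85.3]
tcp_rot: [-3.141, 0.001, -2.986]
ft_force: [0.6, 0.8, 5.1]
opening: 0.007
grip_force: 2.6
```

Call:
move_arm --plan '[[[0,0,0],[0,0,0.001],-1],[[0,0,0],[0,0,0.001],-1]]'

```text
t: 9.48
eef_pos: [546.9, 21.3, 85.0]
tcp_rot: [-3.141, 0.002, -2.986]
ft_force: [-2.1, 0.3, 14.0]
opening: 0.001
grip_force: 6.9
```

Call:
move_arm --plan '[[[0,0,0],[0,0,0.001],-1],[[0,0,0],[0,0,0.001],-1]]'

```text
t: 9.72
eef_pos: [547.0, 21.3, 84.8]
tcp_rot: [-3.141, 0.002, -2.986]
ft_force: [-3.4, -0.1, 23.9]
opening: 0.003
grip_force: 11.6
```

Call:
move_arm --plan '[[[0,0,0],[0,0,-0.03],-1],[[0,0,0],[0,0,-0.04],-1],[[0,0,0],[0,0,-0.04],-1]]'

```text
t: 10.1
eef_pos: [546.6, 21.3, 123.1]
tcp_rot: [-3.141, 0.001, -2.986]
ft_force: [-0.1, -0.6, 0.2]
opening: 0.004
grip_force: 0.0
```

```bash
python3 go.py -127 122 110
```

```text
10.1 [546.6  21.3 123.1] [-3.141e+00  1.000e-03 -2.986e+00] [-0.1 -0.6  0.2] 0.004310996279378117 [0.0251 0.0806 0.013 ] [-0.00684329  0.05012881 -0.1282606 ]
```

Call:
move_arm --plan '[[[0,0,0],[0.025,0.081,0],-1],[[0,0,0],[0.025,0.081,0],-1],[[0,0,0],[0.025,0.081,0.013],-1],[[0,0,0],[0.025,0.081,0.013],-1]]'

```text
t: 10.6
eef_pos: [508.9, 96.9, 108.3]
tcp_rot: [3.141, -0.002, -2.986]
ft_force: [-0.3, -1.7, -0.3]
opening: 0.005
grip_force: 0.0
```

```bash
python3 go.py -127 122 90; python3 - <<'E'
from h import *
q=np.load("q.npy")
p=eyes.read_camera("scene");x,y=[int(v) for v in proj(p,S(q,-128,0,88))];im=p["img"][y-70:y+60,x-110:x+90]
cv2.imwrite("pics/r0.png",cv2.resize(im,None,fx=3.5,fy=3.5,interpolation=cv2.INTER_CUBIC)[:,:,::-1])
E
```

```text
10.6 [508.9  96.9 108.3] [ 3.141e+00 -2.000e-03 -2.986e+00] [-0.3 -1.7 -0.3] 0.004669607367056336 [-0.0004 -0.      0.0183] [ 0.01227468 -0.14048731 -0.13235743]
```

View pics/r0.png

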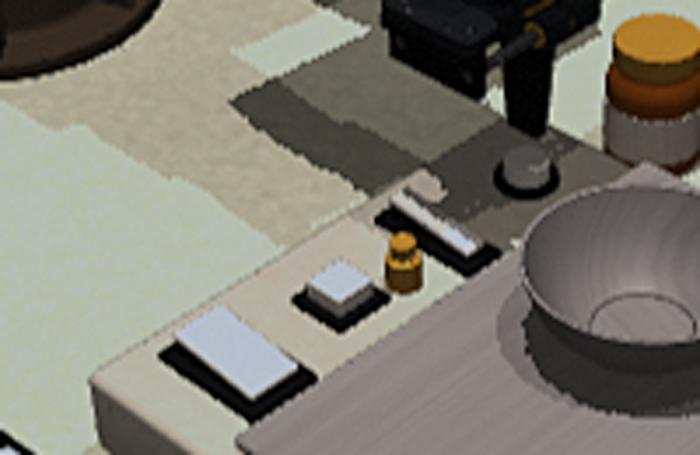

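Both rockers lie with their far ends down, the weight hasn't moved, and the fingertips (526,133) are above the round key (527,160). Next I press the key.

Call:
move_arm --plan '[[[0,0,0],[0,0,0.01],-1],[[0,0,0],[0,0,0.018],-1],[[0,0,0],[0,0,0.022],-1],[[0,0,0],[0,0,0.024],-1],[[0,0,0],[0,0,0.025],-1]]'

```text
t: 11.28
eef_pos: [509.2, 97.3, 85.0]
tcp_rot: [-3.142, -0.0, -2.986]
ft_force: [-1.9, -2.0, 3.3]
opening: 0.006
grip_force: 1.6
```

Call:
move_arm --plan '[[[0,0,0],[0,0,0.001],-1],[[0,0,0],[0,0,0.001],-1]]'

```text
t: 11.52
eef_pos: [509.3, 97.4, 84.1]
tcp_rot: [-3.142, 0.0, -2.986]
ft_force: [-1.5, -3.0, 4.5]
opening: 0.004
grip_force: 1.9
```

Call:
move_arm --plan '[[[0,0,0],[0,0,0.001],-1],[[0,0,0],[0,0,0.001],-1]]'

```text
t: 11.78
eef_pos: [509.3, 97.4, 83.0]
tcp_rot: [-3.142, 0.0, -2.986]
ft_force: [-1.7, -2.7, 4.2]
opening: 0.003
grip_force: 2.2
```

Call:
move_arm --plan '[[[0,0,0],[0,0,0.001],-1],[[0,0,0],[0,0,0.002],-1],[[0,0,0],[0,0,0.002],-1]]'

```text
t: 12.15
eef_pos: [509.4, 97.5, 82.0]
tcp_rot: [-3.142, 0.001, -2.986]
ft_force: [-6.0, -3.5, 19.9]
opening: 0.005
grip_force: 10.0
```

Call:
move_arm --plan '[[[0,0,0],[0,0,0.001],-1],[[0,0,0],[0,0,0.001],-1]]'

```text
t: 12.4
eef_pos: [509.4, 97.5, 81.8]
tcp_rot: [-3.141, 0.002, -2.986]
ft_force: [-8.4, -4.3, 31.8]
opening: 0.002
grip_force: 15.7
```

The key is fully down, hard on its stop at 82 mm. I'll lift off and check.

Call:
move_arm --plan '[[[0,0,0],[0,0,-0.02],-1],[[0,0,0],[0,0,-0.07],-1],[[0,0,0],[0,0,-0.12],-1],[[0,0,0],[0,0,-0.12],-1],[[0,0,0],[0,0,-0.12],-1]]'

```text
t: 13.02
eef_pos: [509.0, 97.6, 199.2]
tcp_rot: [3.141, -0.0, -2.986]
ft_force: [-0.7, -0.2, -0.3]
opening: 0.001
grip_force: 0.0
```

```bash
python3 - <<'E'
from h import *
q=np.load("q.npy")
p=eyes.read_camera("scene");x,y=[int(v) for v in proj(p,S(q,-128,0,88))];im=p["img"][y-70:y+60,x-110:x+90]
cv2.imwrite("pics/end.png",cv2.resize(im,None,fx=3.5,fy=3.5,interpolation=cv2.INTER_CUBIC)[:,:,::-1])
E
```

```text
(no output)
```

View pics/end.png

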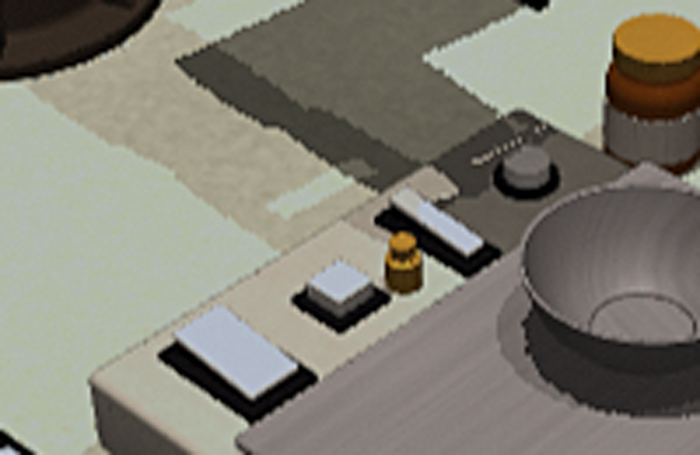

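The wide rocker (235,350) and narrow rocker (435,222) are down, the round key (527,165) is back up, and everything else is where it was.

```bash
python3 -c "
from cell import env
print(env.job_done())"
```

```text
the job is handed in; nothing more can be done
None
```

The job is handed in: wide rocker down, then narrow rocker down, then round key fully pressed and released. It took about 13 s with nothing else touched, but the hand-in gave no verdict.

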